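Clamp the pointed dental cast in the bench fixture

ROBOT

A 6-joint arm with a two-finger parallel gripper is mounted at the origin on the work surface. World frame = base frame: x ahead of the robot, y to its left, z up, the work surface at z = 0. Lengths are in mm, angles in rad, forces in N, time in s.
With the tool pointing down it reaches from about 275 to 825 mm from the base axis. Payload 4.9 kg.
Tool frame: the origin (TCP) lies at the very end of the fingers, on their centre line; the grasp point (between the pads) lies 19 mm behind it; z points along the fingers, y is the line along which they close (so a half turn about z gives the same grasp; the last joint's range is limited). The gripper opens to 85 mm and grips with 20 to 120 N. Pads are 22 mm wide; open, the fingers measure 114 mm over their backs; the gripper's body (76 mm by 85 mm) begins 54 mm behind the grasp point. The pads swing forward as they close: fully open they stand 13 mm farther back than shut.
Start: joints at [-1.25, 0.326, -0.193, 1.052, 0, 1.437], TCP at [241.619, -494.104, 192.481] pointing down, gripper open.
Joint ranges: [-2.65, 2.65], [-0.97, 1.79], [-1.3, 1.35], [-1.93, 2.1], [-1.47, 1.37], [-3.14, 3.14]. Speed limits (rad/s): [2.57, 2.57, 3.14, 3.14, 3.14, 3.14].

INTERFACE

Orientations are given as [roll, pitch, yaw] about the fixed x, y, z axes, in that order (R = Rz(yaw) Ry(pitch) Rx(roll)).
In Python, from bench import bot, solve_ik, imaging gives the robot as it stands. Calls block until the motion is done:
- bot.move_ptp(position, orientation): joint-space move of the TCP to a pose.
- bot.movel(position, rot=None, max_speed=150, threshold=None): straight line of the TCP; rot=None keeps the orientation; max_speed is the mean speed in mm/s. With threshold (N) it stops when the force on the tool has changed by that much, and returns True; else False.
- bot.move_j(angles): joint-space move.
- bot.grip(opening, effort=None): opening from 0.0 (shut) to 1.0 (fully open); effort is the grip in N (None keeps the last); returns when the fingers have stopped.
- bot.dwell(seconds).
- solve_ik(position, orientation): joint angles nearest the present ones, or None.
- bot.get_state(): the state.
- imaging.capture(name): name is "side" or "top" or "wrist"; returns the picture (384x512x3 uint8, blue, green, red); there is no depth.
- imaging.camera_model(name): a dict with "K" (3x3 intrinsics, pixels), "position" and "rotation" of the camera in the world. Camera axes: x right, y up, looking along -z (the intrinsics and any distortion apply to the point x, -y, -z); pixel columns grow to the right and rows downward; lengths in mm; the calibration is good to about 2 mm. A picture is of the moment at which its call begins: read the wrist's pose just before it. camera_model takes no time and is no camera call; for the wrist camera it gives the pose at the moment of the call.
A pose or a line that the arm cannot do raises bot.IKError and nothing moves.
- bot.sign_off(): hands the job in; it is judged then, once.
The state is a dict: "t": time; "qpos": joint angles; "joint_velocities": joint speeds; "effort": joint torques, N m; "tcp_pos": TCP position; "orientation": TCP orientation; "contact_force": force on the tool from outside, world axes, zero at the start; "wrist_torque": the same for the moment, N m; "opening": opening from 0.0 (shut) to 1.0 (fully open); "gripper_force": force on a finger pad.
Only numpy, scipy, OpenCV 4.12 (cv2) and the standard library are available. Lean on these libraries where they do the work, as an engineer would, in place of code of your own. Each camera call takes 0.05 s, during which the arm holds its last target. There are 200 camera calls.

TASK

Pick out the dental cast with the pointed front and set it, teeth up, in the V-shaped nest of the bench fixture with its point towards the corner of the V. Then wind the handwheel clockwise until the jaw's sprung pad bears on the back of the cast, visibly pushed in by a few millimetres, holding it fully home in the V; do not force the wheel on once the pad is pushed right in. Move the jaw only by the wheel, leave the other two casts where they are, and let go of everything.

Things in the scene. Friction and masses are not known exactly. Their poses are not given: they have to be found in the camera images.
- cast_pointed: White plaster dental cast, 130 g: a block 52 mm wide (x), 42 long (y), 24 high whose front (+y) runs on in a 90 degree point 26 mm long; 68 mm heel to tip. A tooth row on top reaches 31 mm height, inside the outline. Origin: underside, centre of the 52 x 42 block (21 mm from the heel); z up, y towards the point. Grip across the 52 mm width. Starts on a 2 mm green mat.
- cast_tip (a point): Tip of the pointed cast's front, at its underside, 47 mm along y from the cast's origin.
- cast_round: Like the pointed cast (same plaster, width and height) but its front is a half round of radius 26 mm. Not wanted; leave it.
- cast_square: Like the pointed cast but its front is square: a plain block 52 x 62 mm. Not wanted; leave it.
- fixture: Grey bench fixture, fixed; bed 110 (x) x 340 (y) x 30 mm high. Origin under the bed's centre, y along the slide, z up. On the bed at the +y end is the nest: two walls 20 mm high form a 90 degree V opening to -y; two rails only 6 mm high, 57 mm apart, flank the cast's block (y 82 to 112 mm): keep fingers holding the cast above them. Handwheel at the -y end.
- nest_apex (a point): Inner corner of the V at the nest's floor (the bed's top), 150 mm along the fixture's y, 30 mm up. Axes as the fixture's. The V's walls are 10 mm thick and flank only the cast's point. With the cast home its tip is here and its heel 68 mm back (-y).
- jaw: Grey sliding jaw, 80 mm wide (x) and 35 mm high above the bed, driven by the handwheel along the fixture's y. Its front face is 4 mm behind (-y of) the body's origin. Axes as the fixture's. Moves 5 mm towards the nest per radian of the wheel.
- pad: Black rubber pressure pad 40 x 18 mm on a spring plunger in front of the jaw. Origin on its front face, at the bed's height. Its origin is 18 mm in front (+y) of the jaw's origin when free; it gives way by up to 10 mm at 2.5 N per mm, and is then solid.
- pad_face (a point): Middle of the pad's front face, 12 mm above the bed.
- wheel (a joint): Angle of the handwheel in rad, 0 (jaw fully back) to 17; grows as the wheel is turned clockwise seen from above, which drives the jaw towards the nest by 5 mm per rad. Stays where it is left; turning takes about 3 N at the crank knob. At 0 the crank is on the fixture's +x side.
- wheel_hub (a point): Point on the handwheel's vertical axis at 112 mm above the bench, 2 mm above the disc's rim surface. Aluminium disc 108 mm in diameter, its top at 110 mm; a hub of radius 12 mm rises to 122 mm. Axes as the fixture's; it does not turn with the wheel.
- crank_grip (a point): The black upright crank knob on the handwheel, 44 mm from the wheel's axis: diameter 19 mm, from 110 to 148 mm above the bench. This point is on its axis at 136 mm. The knob spins freely on its pin, so it can be held without turning the gripper.
Mind the look-alikes: they are no part of the job. What is shaped like the cast_pointed but pink or turquoise is not meant.

How it is judged (in metres and radians):
On the way, in this order (a step that is already met when the one before it is completed fails the run):
1. the pointed cast stands in the V nest, upright and pointing into the corner, its tip within 15 mm of it (horizontal distance between cast_tip and nest_apex below 0.015 m and z of cast_pointed in the frame of nest_apex between -0.003 and 0.003 m and y of cast_pointed in the frame of nest_apex below -0.03 m and angle between the y axis of cast_pointed and the y axis of fixture, either way round below 0.1 rad and angle between cast_pointed's own z axis and vertical below 0.06 rad and contact force between the fingers and cast_pointed below 0.1 N), for 0.2 s.
2. the sprung pad presses on the cast with more than 2.5 N (contact force between pad and cast_pointed above 2.5 N and horizontal distance between cast_tip and nest_apex below 0.005 m and z of cast_pointed in the frame of nest_apex between -0.003 and 0.0025 m and y of cast_pointed in the frame of nest_apex below -0.03 m and angle between the y axis of cast_pointed and the y axis of fixture, either way round below 0.1 rad and angle between cast_pointed's own z axis and vertical below 0.06 rad), for 0.2 s.
At the end, for the whole second after the job is handed in: The pointed cast stands on the nest's floor (within 2 mm), upright (0.06 rad), in line with the fixture (0.10 rad), its tip within 4 mm of the V's corner; the pad presses on it with more than 2.5 N (pushed in 1 mm or more); cast and wheel are at rest (horizontal distance between cast_tip and nest_apex below 0.004 m and z of cast_pointed in the frame of nest_apex between -0.003 and 0.002 m and y of cast_pointed in the frame of nest_apex below -0.03 m and angle between the y axis of cast_pointed and the y axis of fixture, either way round below 0.1 rad and angle between cast_pointed's own z axis and vertical below 0.06 rad and contact force between pad and cast_pointed above 2.5 N and linear speed of cast_pointed below 0.01 m/s and velocity of joint wheel between -0.05 and 0.05 rad/s); the robot touches nothing.
It fails at once if the cast is crushed: the pad presses on it with more than 70 N (the sprung pad bottoms at 25 N) (contact force between pad and cast_pointed above 70 N).
It fails at once if the robot pushes the jaw or pad directly (over 12 N) (contact force between any of the fingers, the arm and jaw above 12 N or contact force between any of the fingers, the arm and pad above 12 N).
It fails at once if one of the other two casts is moved by more than 20 mm (distance of any of cast_round, cast_square from where it was at the start of the episode above 0.02 m).
It also fails if it takes over 70 s, if anything falls off the work surface, if the arm or the gripper's body presses on something with over 40 N, if the wrist force passes 120 N, or if a joint passes its speed limit or range.

## Working session

There is one attempt and no reset: what is moved stays moved. The work goes in short steps, each a Python script; the robot and the scene stay as the last script left them, time stands still between calls to the robot, and variables do not carry over. Pictures are saved under pics/ and viewed, at most 10 in all, crops included, and the job is handed in when it is done.

```bash
ls; mkdir -p pics; python3 - <<'E'
from bench import bot, solve_ik, imaging
import cv2,numpy as np
for n in("top","side"):
    cv2.imwrite(f"pics/{n}0.png",imaging.capture(n)); m=imaging.camera_model(n); print(n,m)
print(bot.get_state())
E
```

```text
pics
top {'K': array([[463.38065455,   0.        , 254.38932078],
       [  0.        , 463.38065455, 194.81048334],
       [  0.        ,   0.        ,   1.        ]]), 'position': array([ 340.30871326,   61.08465414, 1165.74157563]), 'rotation': array([ 0.09112987,  0.01798852, -1.59204931])}
side {'K': array([[400.23254818,   0.        , 262.01179817],
       [  0.        , 400.23254818, 193.88155132],
       [  0.        ,   0.        ,   1.        ]]), 'position': array([ 16.4961936 , 898.15387864, 780.23559566]), 'rotation': array([ 0.93014522, -0.01722533, -2.69253966])}
{'t': 0.1, 'qpos': array([-1.25019917e+00,  3.26858941e-01, -1.93503426e-01,  1.05201280e+00,
        5.76598148e-06,  1.43656074e+00]), 'joint_velocities': array([ 0.00040619, -0.00153075,  0.00222346, -0.0008086 , -0.0005422 ,
        0.00053733]), 'effort': array([ 1.47119088e-03, -4.44240081e+01,  2.63038087e+01,  7.86665536e-03,
       -1.10523374e-04, -1.16922885e-05]), 'tcp_pos': array([ 241.42638815, -493.51525557,  191.77867191]), 'orientation': array([-3.14002879e+00, -2.17014250e-04,  4.54832562e-01]), 'contact_force': array([0.53692717, 0.90734176, 0.15280676]), 'wrist_torque': array([ 0.02533214, -0.00391143,  0.01422166]), 'gripper_force': 0.0, 'opening': 1.0044365733654026}
```

```bash
python3 - <<'E'
import cv2,numpy as np
for n in("top","side"):
    a=cv2.imread(f"pics/{n}0.png"); cv2.imwrite(f"pics/{n}0b.png",cv2.resize(a,(800,600),interpolation=cv2.INTER_CUBIC))
E
```

```text
(no output)
```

View pics/top0b.png

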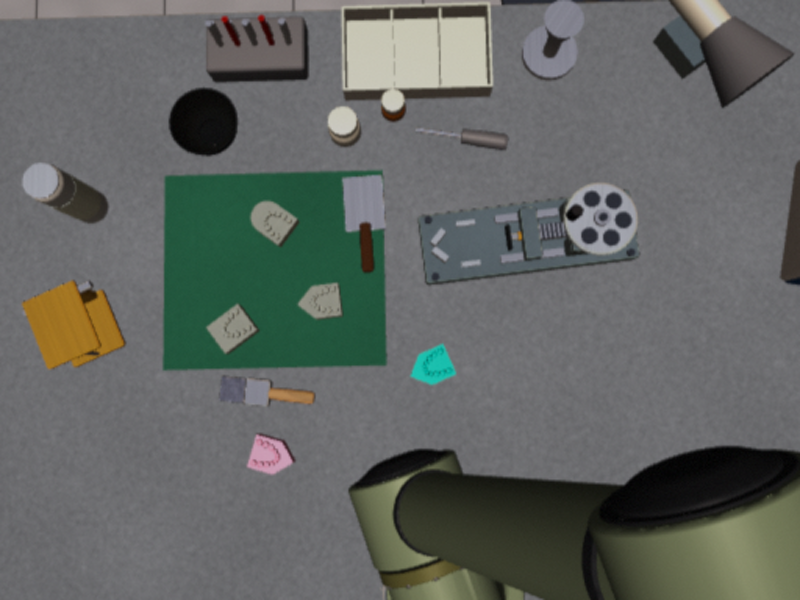

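View pics/side0b.png

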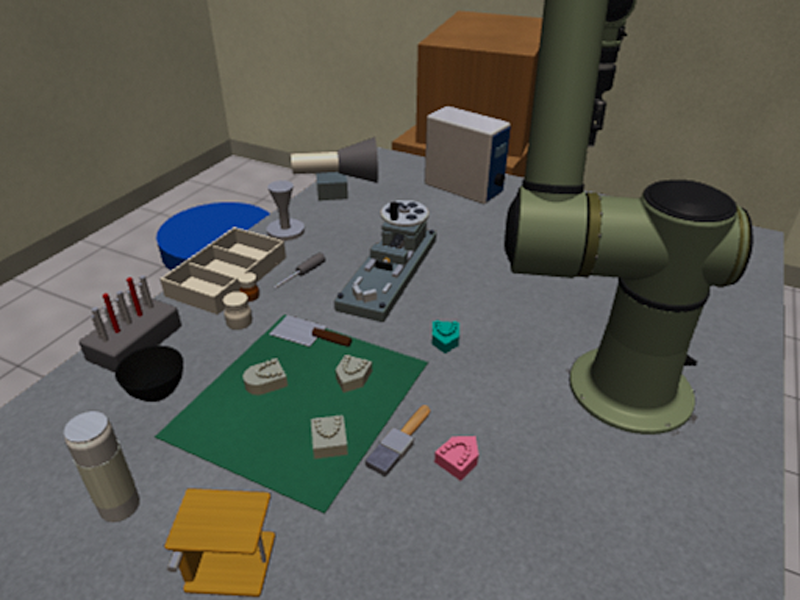

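The top view shows three white casts (800x600 pixels). The one at (272,221) has a round front and the one at (232,328) is a plain square. The one at (320,301) has a point facing image left, so it fits the description. The pink (270,455) and turquoise (433,365) ones are look-alikes. The fixture's V is at (438,245), the wheel at (601,218) and the crank knob at (575,212). Next I'll take closer wrist views.

```bash
cat > h.py <<'E'
from bench import bot, solve_ik, imaging
import numpy as np, cv2, pickle
from scipy.spatial.transform import Rotation as Ro
pi=np.pi
def Rm(r):
    r=np.asarray(r); return r if r.shape==(3,3) else Ro.from_euler('xyz',r).as_matrix()
def ray(m,px):
    K=m["K"]; d=np.linalg.inv(K)@[px[0],px[1],1]; d=Rm(m["rotation"])@[d[0],-d[1],-d[2]]
    return np.asarray(m["position"]),d/np.linalg.norm(d)
def onz(m,px,z):
    p,d=ray(m,px); return p+d*(z-p[2])/d[2]
def tri(obs):
    A=0;b=0
    for m,px in obs:
        p,d=ray(m,px); P=np.eye(3)-np.outer(d,d); A=A+P; b=b+P@p
    x=np.linalg.solve(A,b); res=[np.linalg.norm((np.eye(3)-np.outer(ray(m,px)[1],ray(m,px)[1]))@(x-m["position"])) for m,px in obs]
    return x,np.round(res,2)
def proj(m,X):
    c=Rm(m["rotation"]).T@(np.asarray(X)-m["position"]); q=m["K"]@[c[0],-c[1],-c[2]]; return q[:2]/q[2]
def shot(name,tag):
    m=imaging.camera_model(name); a=imaging.capture(name); cv2.imwrite(f"pics/{tag}.png",a); pickle.dump(m,open(f"pics/{tag}.pkl","wb")); return m,a
def load(tag): return pickle.load(open(f"pics/{tag}.pkl","rb"))
E
python3 - <<'E'
from h import *
m=imaging.camera_model("top")
s=.64
P={k:onz(m,np.array(v)*s,z) for k,v,z in [("pt",(325,301),26),("V",(436,245),40),("hub",(601,218),122),("knob",(575,212),148),("corner",(432,278),30)]}
print({k:v.round(0) for k,v in P.items()})
w=imaging.camera_model("wrist"); R=Ro.from_euler('xyz',bot.get_state()["orientation"]).as_matrix()
print("cam in tool",R.T@(w["position"]-bot.get_state()["tcp_pos"]), R.T@Rm(w["rotation"]),w["K"])
for n in ("pt","V","hub"):
  for z in(200,250,300):
    print(n,z,[ (round(y,1), solve_ik([*P[n][:2],z],[pi,0,y]) is not None) for y in(-pi/2,0,pi/2)])
E
```

```text
{'pt': array([453., 194.,  26.]), 'V': array([536.,  17.,  40.]), 'hub': array([ 556., -221.,  122.]), 'knob': array([ 560., -178.,  148.]), 'corner': array([485.,  24.,  30.])}
cam in tool [  72.30699084   -0.72871887 -180.50333376] [[-1.77570559e-04  9.60259427e-01  2.79108942e-01]
 [ 9.99999767e-01 -1.34152536e-05  6.82359512e-04]
 [ 6.58986471e-04  2.79108998e-01 -9.60259201e-01]] [[277.87255484   0.         250.79269848]
 [  0.         277.87255484 186.57222399]
 [  0.           0.           1.        ]]
pt 200 [(-1.6, True), (0, True), (1.6, True)]
pt 250 [(-1.6, True), (0, True), (1.6, True)]
pt 300 [(-1.6, True), (0, True), (1.6, True)]
V 200 [(-1.6, True), (0, True), (1.6, True)]
V 250 [(-1.6, True), (0, True), (1.6, True)]
V 300 [(-1.6, True), (0, True), (1.6, True)]
hub 200 [(-1.6, True), (0, True), (1.6, True)]
hub 250 [(-1.6, True), (0, True), (1.6, True)]
hub 300 [(-1.6, True), (0, True), (1.6, True)]
```

```bash
python3 - <<'E'
from h import *
for tag,p,y in [("w1",(470,-200,180),0),("w2",(400,-130,180),0),("v1",(450,10,130),0),("c1",(400,150,130),0),("c2",(440,130,130),1.2)]:
    try: bot.move_ptp(p,[pi,0,y])
    except bot.IKError as e: print(tag,e); continue
    bot.dwell(.15); m,a=shot("wrist",tag); print(tag,bot.get_state()["t"], m["position"].round(0))
f=lambda t:cv2.imread(f"pics/{t}.png")
A=np.vstack([np.hstack([f("w1"),f("w2")]),np.hstack([f("v1"),f("c1")])])
cv2.imwrite("pics/mont.png",cv2.resize(A,(800,600),interpolation=cv2.INTER_AREA))
E
```

```text
w1 1.6917 [ 542. -200.  360.]
w2 2.375 [ 473. -130.  361.]
v1 3.25 [522.  10. 311.]
c1 8.3417 [472. 151. 311.]
c2 12.6917 [467. 197. 311.]
```

View pics/mont.png

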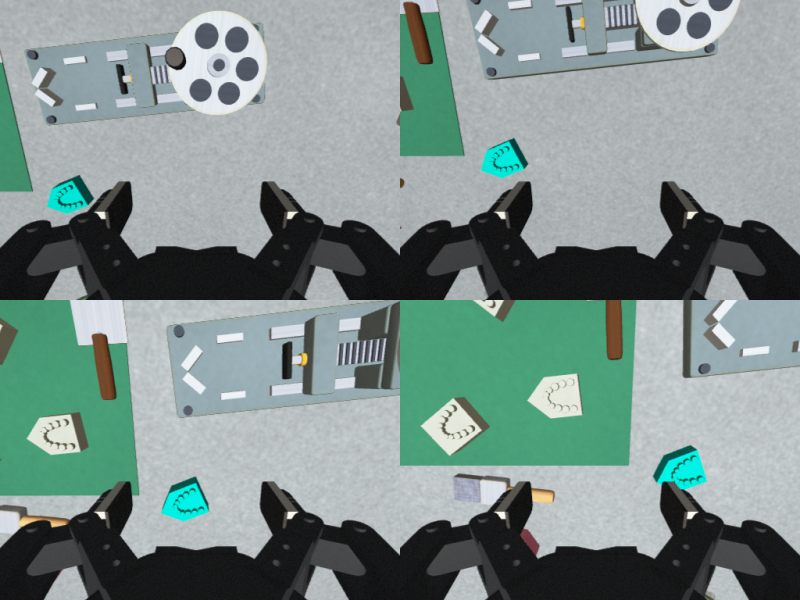

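```bash
python3 - <<'E'
from h import *
c=onz(load("c1"),(198,122),26); print(c)
def crop(t,ctr,k,w=400,h=300):
    a=cv2.imread(f"pics/{t}.png"); x0=int(ctr[0]-w/k/2); y0=int(ctr[1]-h/k/2); x0=max(0,min(x0,512-w//k)); y0=max(0,min(y0,384-h//k))
    o=cv2.resize(a[y0:y0+h//k,x0:x0+w//k],(w,h),interpolation=cv2.INTER_CUBIC); print(t,x0,y0,k); return o
T=[crop("c1",proj(load("c1"),c),5),crop("c2",proj(load("c2"),c),5),crop("v1",proj(load("v1"),c),5),crop("w1",(260,80),2)]
cv2.imwrite("pics/m2.png",np.vstack([np.hstack(T[:2]),np.hstack(T[2:])]))
print(proj(load("c2"),c))
T=[crop("v1",(310,90),2),crop("w2",(100,45),4),crop("c1",(420,40),2) ,crop("w1",(100,105),4)]
cv2.imwrite("pics/m3.png",np.vstack([np.hstack(T[:2]),np.hstack(T[2:])]))
E
```

```text
[456.24653813 204.16947495  26.        ]
c1 158 92 5
c2 198 73 5
v1 26 141 5
w1 160 5 2
[238.57400732 103.22246709]
v1 210 15 2
w2 50 7 4
c1 312 0 2
w1 50 67 4
```

View pics/m2.png

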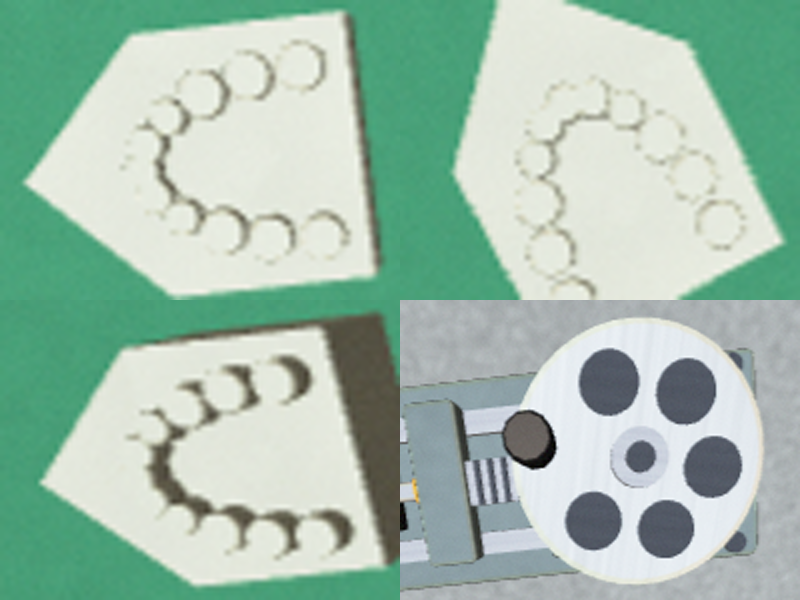

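View pics/m3.png

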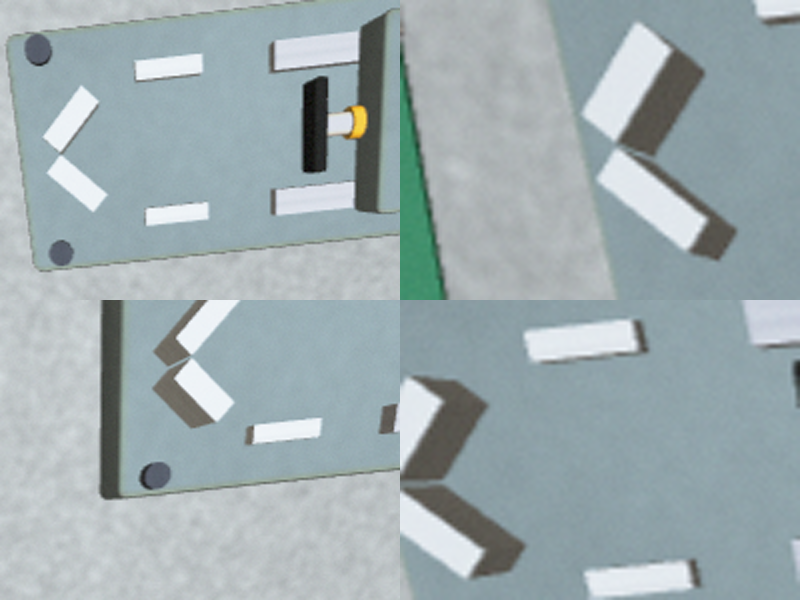

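The c1 tile confirms the white cast with the 90° point (tip at 24,183 in its tile). I read the nest apex at (61,153) in the v1 tile and (617,145) in the w2 tile. In the w1 tile the hub top is at (641,456) and the knob top at (527,436).

```bash
cat > meas.py <<'E'
from h import *
O={"c1":(158,92,5),"v1c":(26,141,5),"c2":(198,73,5),"v1":(210,15,2),"w2":(50,7,4),"c1n":(312,0,2),"w1n":(50,67,4),"w1":(160,5,2)}
def o(t,u,v):
    x,y,k=O[t]; return load(t[:2]),((x+(u+.5)/k-.5),(y+(v+.5)/k-.5))
top=imaging.camera_model("top"); tp=lambda u,v:(top,((u+.5)*.64-.5,(v+.5)*.64-.5))
F={"tip":[o("c1",24,183),o("v1c",41,182)],"shT":[o("c1",132,37),o("v1c",125,49),o("c2",290,43)],"shB":[o("c1",175,297),o("v1c",195,285),o("c2",55,172)],
"hT":[o("c1",345,13),o("v1c",325,25),o("c2",383,240)],"hB":[o("c1",375,277),o("v1c",388,265)],
"apexTop":[o("v1",62,154),o("w2",217,145),o("c1n",190,56)],"apexFloor":[o("w2",255,152),o("w1n",43,182)],
"hub":[o("w1",241,156),tp(603,217)],"knob":[o("w1",127,136),tp(574,212)],"bedT":[o("v1",7,35)],
"bedB":[o("v1",35,271),o("c1n",118,496-300)]}
if __name__=="__main__":
    for k,v in F.items():
        if len(v)>1: x,r=tri(v); print(k,x.round(1),r)
    for k,z in dict(tip=26,shT=26,shB=26,hT=26,hB=26,apexTop=50,apexFloor=30,hub=122,knob=148,bedT=30,bedB=30).items():
        print(k,z,*[onz(m,p,z)[:2].round(1) for m,p in F[k]])
E
python3 meas.py
```

```text
tip [450.1 240.7  24.6] [0.05 0.05]
shT [478.6 217.   24.8] [0.42 0.11 0.52]
shB [427.3 211.5  25.7] [0.25 0.14 0.11]
hT [483.1 175.5  23.5] [0.48 0.17 0.32]
hB [431.1 170.3  23.7] [0.14 0.14]
apexTop [534.6  19.6  48.2] [0.65 0.31 0.44]
apexFloor [535.2  16.   35.3] [0.34 0.34]
hub [ 558.9 -224.3  118. ] [0.86 0.86]
knob [ 564.6 -179.1  133.2] [1.18 1.18]
bedB [478.9  34.5  26.5] [0.41 0.41]
tip 26 [450.2 240.3] [450.5 239.6]
shT 26 [478.2 216.7] [478.7 216.1] [479.1 217. ]
shB 26 [427.2 211.3] [427.5 211.4] [427.4 211.6]
hT 26 [482.6 175. ] [483.5 174.2] [483.2 175.9]
hB 26 [431.3 170.1] [432. 169.]
apexTop 50 [534.3  19. ] [534.3  19.1] [534.5  20.9]
apexFloor 30 [536.5  18.7] [534.9  19.2]
hub 122 [ 559.3 -223.4] [ 557.4 -223.8]
knob 148 [ 564.1 -180.1] [ 560.3 -176. ]
bedT 30 [586.4  43.9]
bedB 30 [479.1  34. ] [479.2  36.1]
```

```bash
python3 - <<'E'
from h import *
print(bot.get_state()["t"],bot.get_state()["qpos"].round(2))
for y in (.1+pi/2,.1-pi/2): print(y,[np.round(solve_ik(p,[pi,0,y]),2) for p in([455,193.3,110],[539.4,-32.5,110])])
Y=.1+pi/2
if abs(solve_ik([455,193.3,110],[pi,0,Y])[5]-bot.get_state()["qpos"][5])>1.6: Y-=pi
bot.move_ptp([455,193.3,110],[pi,0,Y]); print(bot.get_state()["t"])
print(bot.movel([455,193.3,7],max_speed=80,threshold=15))
bot.grip(0.45,50)
s=bot.get_state(); print(s["t"],s["tcp_pos"],s["opening"],s["gripper_force"],s["contact_force"])
if s["gripper_force"]>5:
    bot.movel([455,193.3,100],max_speed=100)
    s=bot.get_state(); print(s["t"],s["opening"],s["gripper_force"],Y)
    shot("wrist","lift")
    cv2.imwrite("pics/liftb.png",cv2.imread("pics/lift.png"))
E
```

```text
12.6917 [ 0.13  0.22 -0.52  0.84 -0.    2.07]
1.6707963267948966 [array([ 0.25,  0.3 , -0.46,  0.81,  0.  ,  1.72]), array([-0.2 ,  0.38, -0.34,  0.85,  0.  ,  1.27])]
-1.4707963267948965 [array([ 0.25,  0.3 , -0.46,  0.81,  0.  , -1.42]), array([-0.2 ,  0.38, -0.34,  0.85,  0.  , -1.87])]
13.1167
False
15.0833 [455.01934246 193.30514426   7.0344731 ] 0.4530531035108269 0.0 [ 4.18910640e-01  7.93905180e-01 -2.64848882e-04]
```

```bash
python3 - <<'E'
from h import *
bot.dwell(.3); s=bot.get_state(); print(s["opening"],s["gripper_force"],s["t"])
a=np.vstack([shot("wrist","g1")[1],shot("side","g1s")[1]]); 
w=cv2.imread("pics/g1.png"); sd=cv2.imread("pics/g1s.png")
q=proj(imaging.camera_model("side"),[455,193,30]).astype(int); print(q)
c=sd[q[1]-60:q[1]+60,q[0]-64:q[0]+64]
cv2.imwrite("pics/g1v.png",np.hstack([cv2.resize(w,(400,300)),cv2.resize(c,(400,300)[:2])]))
E
```

```text
0.4500777465446334 0.0 15.3833
[225 232]
```

View pics/g1v.png

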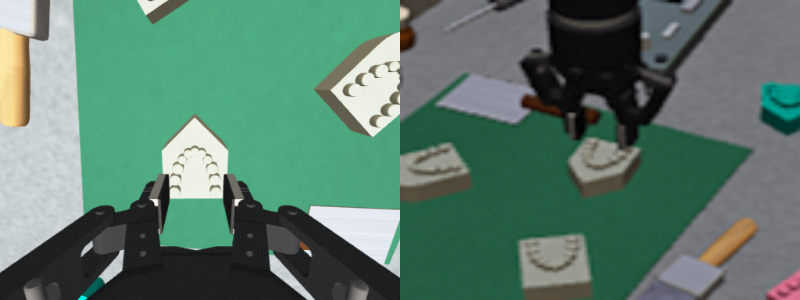

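```bash
python3 - <<'E'
from h import *
m=imaging.camera_model("side")
for X in ([429,190.7,7],[429,190.7,12],[429,190.7,30],[481,196,12],[481,196,30],[450.3,240.1,26],[431,170,26],[483,175,26],[427.4,211.4,26]):
    q=proj(m,X)-[161,172]; print(X,(q*[400/128,2.5]+[400,0]).round(0))
E
```

```text
[429, 190.7, 7] [628. 172.]
[429, 190.7, 12] [628. 169.]
[429, 190.7, 30] [628. 157.]
[481, 196, 12] [575. 157.]
[481, 196, 30] [574. 145.]
[450.3, 240.1, 26] [578. 181.]
[431, 170, 26] [637. 148.]
[483, 175, 26] [584. 136.]
[427.4, 211.4, 26] [618. 172.]
```

```bash
python3 - <<'E'
from h import *
w=cv2.imread("pics/g1.png"); sd=cv2.imread("pics/g1s.png"); s0=cv2.imread("pics/side0.png")
A=cv2.resize(w[130:290,150:360],(800,0) and (400,305),interpolation=cv2.INTER_CUBIC)
B=cv2.resize(sd[190:270,180:285],(400,305),interpolation=cv2.INTER_CUBIC)
C=cv2.resize(s0[190:270,180:285],(400,295),interpolation=cv2.INTER_CUBIC)
D=cv2.resize(cv2.imread("pics/c2.png")[50:170,160:318],(400,295))
cv2.imwrite("pics/g2v.png",np.vstack([np.hstack([A,B]),np.hstack([D,C])]))
m=imaging.camera_model("wrist")
for X in ([429,190.7,7],[429,190.7,26],[481,196,26],[450.3,240.1,26],[431,170,26],[483,175,26]): print(X,((proj(m,X)-[150,130])*400/210).round(0))
E
```

```text
[429, 190.7, 7] [118. 160.]
[429, 190.7, 26] [110. 181.]
[481, 196, 26] [268. 181.]
[450.3, 240.1, 26] [188.  39.]
[431, 170, 26] [112. 237.]
[483, 175, 26] [265. 238.]
```

View pics/g2v.png

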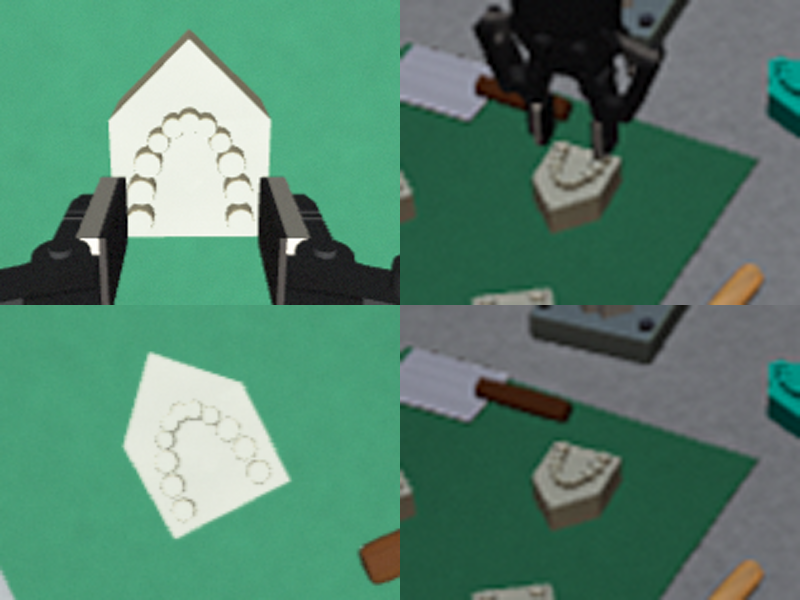

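The cast hasn't moved. The wrist view puts the fingertips (row 177) at a depth of about 155 mm instead of 193, and the side view puts them at z≈40. So the fingertips are really about 35 mm short of the reported TCP and closed above the cast. I'll open, go lower under force guard, and grip again.

```bash
python3 - <<'E'
from h import *
bot.grip(0.85,50)
print(bot.movel([455,193.3,-22],max_speed=40,threshold=6))
s=bot.get_state(); print(s["t"],s["tcp_pos"],s["opening"],s["contact_force"])
bot.grip(0.45,50); s=bot.get_state(); print(s["t"],s["tcp_pos"],s["opening"],s["gripper_force"],s["contact_force"])
m,a=shot("wrist","g3"); cv2.imwrite("pics/g3v.png",cv2.resize(a[130:290,150:360],(800,600),interpolation=cv2.INTER_CUBIC))
E
```

```text
False
16.7917 [455.14926527 193.32869422 -21.93048526] 0.8517580649924763 [-0.1235092   0.25164133 -0.5169497 ]
17.1333 [455.31706584 193.398648   -21.29693767] 0.5887112756702803 51.66255176067352 [-1.43808157e+00 -2.22030019e-03  6.07645587e+00]
```

View pics/g3v.png

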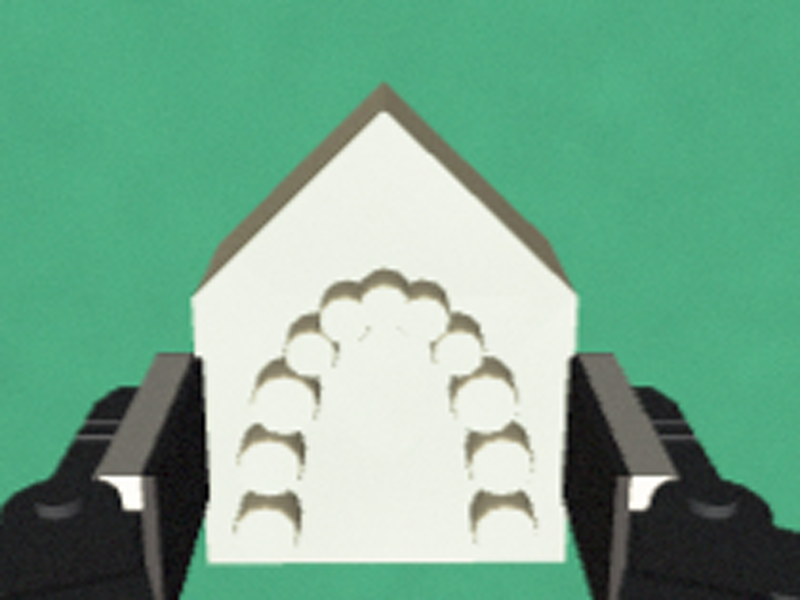

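```bash
python3 - <<'E'
from h import *
Y=.1+pi/2
bot.movel([455,193.3,65],max_speed=120); s=bot.get_state(); print(s["t"],s["opening"],s["gripper_force"])
yf=.097; fy=np.array([-np.sin(yf),np.cos(yf)]); p=np.array([534.4,19.3])-52*fy; print(p)
bot.movel([*p,65],rot=[pi,0,yf+pi/2-0.0],max_speed=150)
bot.movel([*p,22],max_speed=100); bot.dwell(.2)
f0=bot.get_state()["contact_force"]
r=bot.movel([*p,4],max_speed=20,threshold=5); s=bot.get_state(); print(r,s["t"],s["tcp_pos"],s["contact_force"]-f0,s["opening"])
m,a=shot("wrist","n1"); cv2.imwrite("pics/n1v.png",cv2.resize(a[100:292,130:386],(800,600),interpolation=cv2.INTER_CUBIC))
E
```

```text
18.0583 0.5855773691109264 51.97220206260681
[539.43609389 -32.45555775]
True 21.325 [539.18276015 -32.44875212   6.71042828] [-0.95427102 -0.6953385   5.15679093] 0.5863633570509729
```

View pics/n1v.png

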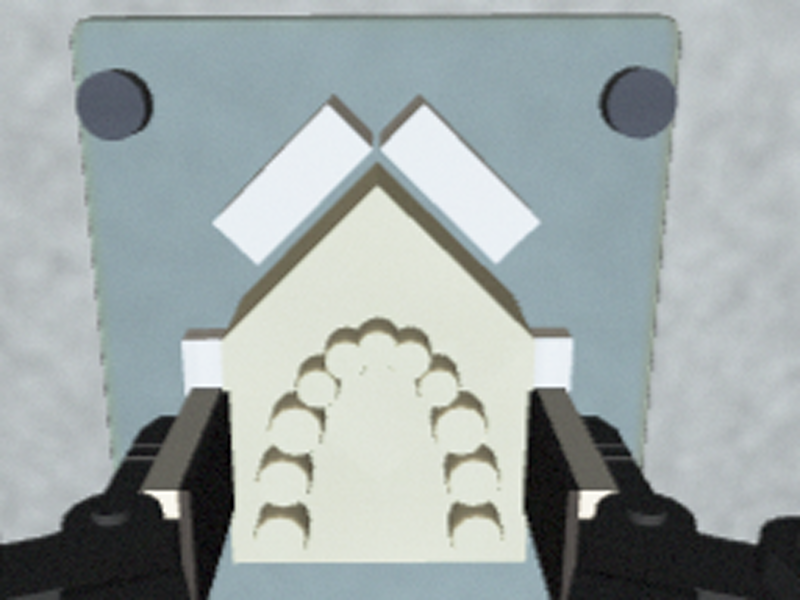

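The cast is seated on the floor, centred between the rails. Its tip (378,165) is about 5 mm short of the V corner (377,145). I'll release it and compute the wheel geometry.

```bash
python3 - <<'E'
from meas import *
yf=.097; fx=np.array([np.cos(yf),np.sin(yf)]); fy=np.array([-np.sin(yf),np.cos(yf)]); ap=np.array([534.4,19.3])
fr=lambda X:np.round([(X[:2]-ap)@fx,(X[:2]-ap)@fy+150],1)
print("hub",fr(onz(*o("w1",241,156),122)),"disc",onz(*o("w1",238,150),110),fr(onz(*o("w1",238,150),110)))
for t,u,v in (("v1",303,85),("v1",304,172)): print("pad front top",[fr(onz(*o(t,u,v),z)) for z in(42,48,51)])
for t,u,v in (("v1",358,212),): print("jaw front bottom/top",[fr(onz(*o(t,u,v),z)) for z in(30,65)])
bot.grip(0.85); s=bot.get_state(); print(s["t"],s["gripper_force"])
bot.movel([*s["tcp_pos"][:2],60],max_speed=120)
print(bot.get_state()["t"])
E
```

```text
hub [  1.3 -94. ] disc [ 562.60430081 -223.27510974  110.        ] [  4.6 -94.2]
pad front top [array([18.6, 40.2]), array([17.8, 42.5]), array([17.5, 43.6])]
pad front top [array([-18.6,  39.4]), array([-18.5,  41.6]), array([-18.5,  42.8])]
jaw front bottom/top [array([-40.5,   8.1]), array([-37.1,  24.8])]
21.725 0.0
22.325
```

```bash
cat > wheel.py <<'E'
from h import *
def turn(c,a0,dth,z,step=.3,v=70,R=44.,stop=None):
    """circle clockwise about c from world angle a0 by dth; centre follows the radial force"""
    c=np.array(c,float); n=int(np.ceil(abs(dth)/step)); log=[]
    for i in range(1,n+1):
        a=a0-dth*i/n; u=np.array([np.cos(a),np.sin(a)]); bot.movel([*(c+R*u),z],max_speed=v)
        s=bot.get_state(); F=s["contact_force"][:2]; fr=F@u; ft=F@np.array([-u[1],u[0]])
        c+=np.clip(.03*fr,-.3,.3)*u; log.append((round(dth*i/n,2),round(fr,1),round(ft,1),round(s["contact_force"][2],1),round(s["gripper_force"])))
        if np.hypot(*F)>35: print("force stop"); break
    return c,a,log
E
python3 - <<'E'
from wheel import *
rot=[pi,0,.097+pi/2]; k=np.array([564.1,-180.1])
p=bot.get_state()["tcp_pos"]; bot.movel([*p[:2],125],max_speed=200)
bot.grip(.38,30); bot.movel([*k,125],rot=rot,max_speed=170)
r=bot.movel([*k,84],max_speed=60,threshold=6); s=bot.get_state(); print(r,s["t"],s["tcp_pos"],s["contact_force"])
if not r:
    bot.grip(.1,30); s=bot.get_state(); print(s["t"],s["opening"],s["gripper_force"],s["contact_force"],s["tcp_pos"])
    if s["gripper_force"]>5:
        c,a,l=turn([559.3,-223.4],np.arctan2(43.3,4.8),1.2,84); print(c,a,bot.get_state()["t"]); print(*l,sep="\n")
E
```

```text
False 25.1333 [ 564.27551704 -180.21973467   84.14288729] [-0.21096428  0.74193999  0.62886753]
25.4 0.20890129659053266 29.728426278852567 [-1.8316652  -0.51816209  2.95884083] [ 564.37628337 -180.39592128   84.5969778 ]
[ 558.92240335 -223.71071884] 0.2603925910401599 26.7583
(0.3, np.float64(-4.4), np.float64(-1.0), np.float64(2.9), 30)
(0.6, np.float64(-3.6), np.float64(-0.3), np.float64(4.5), 30)
(0.9, np.float64(-4.3), np.float64(-0.5), np.float64(5.1), 30)
(1.2, np.float64(-5.0), np.float64(-0.5), np.float64(6.8), 30)
```

```bash
python3 - <<'E'
from wheel import *
c,a,l=turn([558.92,-223.71],.26039,8.6,84); s=bot.get_state(); print(c,a,s["t"],s["tcp_pos"],s["opening"]); print(*[tuple(map(float,x)) for x in l],sep="\n")
E
```

```text
[ 559.03683537 -223.92342756] -8.33961 36.425 [ 537.35733777 -262.62455751   84.50980389] 0.20528370901582177
(0.3, -2.5, -1.1, 6.3, 30.0)
(0.59, -2.1, 0.1, 5.4, 30.0)
(0.89, -2.4, -0.7, 6.1, 30.0)
(1.19, -0.7, -0.2, 5.4, 30.0)
(1.48, -0.6, 0.7, 6.4, 30.0)
(1.78, 0.2, 0.8, 5.7, 30.0)
(2.08, 0.4, -0.7, 7.1, 30.0)
(2.37, -0.1, -0.8, 7.8, 30.0)
(2.67, -0.2, -0.7, 7.3, 30.0)
(2.97, -0.8, 0.1, 7.9, 30.0)
(3.26, -1.2, 0.1, 7.5, 30.0)
(3.56, -2.0, -0.6, 7.5, 30.0)
(3.86, -1.1, -0.4, 6.7, 30.0)
(4.15, -1.3, -0.9, 6.6, 30.0)
(4.45, -2.6, -0.4, 6.7, 30.0)
(4.74, -1.9, -1.4, 6.5, 30.0)
(5.04, -2.2, -1.4, 7.1, 30.0)
(5.34, -0.3, -0.4, 7.3, 30.0)
(5.63, 0.6, -1.1, 7.4, 30.0)
(5.93, -0.2, -0.3, 6.7, 30.0)
(6.23, 0.5, -0.9, 6.6, 30.0)
(6.52, 0.4, -0.8, 7.2, 30.0)
(6.82, 2.0, -0.9, 6.0, 30.0)
(7.12, 0.6, -0.6, 6.2, 30.0)
(7.41, 0.5, -0.6, 6.8, 30.0)
(7.71, 0.1, 0.1, 6.8, 30.0)
(8.01, 0.7, 0.2, 7.1, 30.0)
(8.3, 0.7, 0.3, 7.4, 30.0)
(8.6, 0.2, 0.0, 7.6, 30.0)
```

```bash
python3 - <<'E'
from wheel import *
bot.grip(.36); p=bot.get_state()["tcp_pos"]; bot.movel([*p[:2],125],max_speed=120)
yf=.097; fy=np.array([-np.sin(yf),np.cos(yf)]); q=np.array([534.4,19.3])+(35-150)*fy
bot.movel([*q,125],max_speed=200); bot.movel([*q,100],max_speed=100); bot.dwell(.2)
m,a=shot("wrist","e1"); print(bot.get_state()["t"])
t=cv2.imread("pics/e1.png"); print(proj(m,[*(np.array([534.4,19.3])-68*fy),54]),proj(m,[*q,100]))
cv2.imwrite("pics/e1v.png",cv2.resize(t[20:200,130:370],(800,600),interpolation=cv2.INTER_CUBIC))
E
```

```text
38.8333
[248.84587741 137.66671077] [248.56854241 212.87650489]
```

View pics/e1v.png

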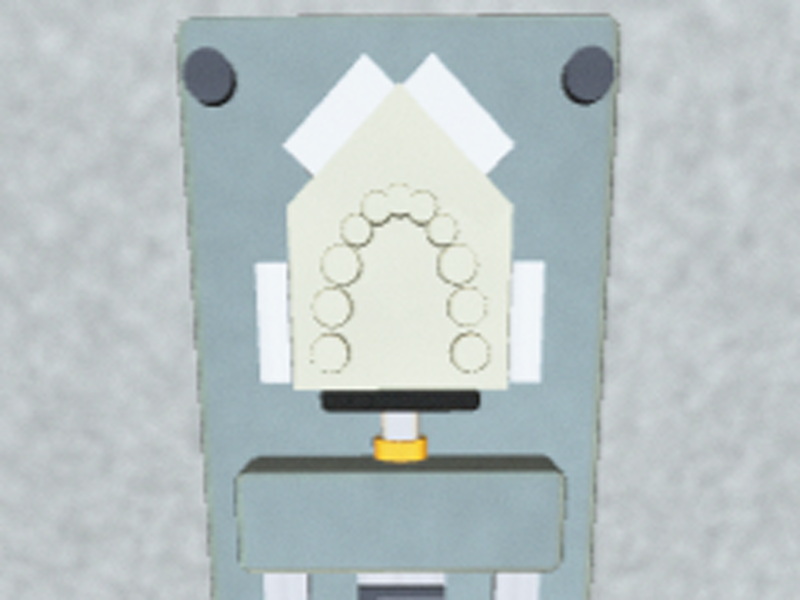

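```bash
python3 - <<'E'
from h import *
m=load("e1"); yf=.097; fy=np.array([-np.sin(yf),np.cos(yf)]); ap=np.array([534.4,19.3])
f=lambda v,z,u=400: round(float((onz(m,(130+(u+.5)*.3-.5,20+(v+.5)*.3-.5),z)[:2]-ap)@fy+150),1)
print("heel",f(389,54),"tip",f(84,54),"pad back z51",f(410,51),"jaw top front",f(472,65),"jaw bottom",f(455,30),f(455,33),"yellow front z42-50",f(436,48))
m=load("v1"); g=lambda u,v,z: round(float((onz(m,(210+(u+.5)/2-.5,15+(v+.5)/2-.5),z)[:2]-ap)@fy+150),1)
print("v1: pad back top",g(327,125,51),"pad front bottom",g(303,125,33),"jaw top front",g(388,100,65),g(357,200,30),g(362,100,30))
E
```

```text
heel 83.1 tip 150.2 pad back z51 77.6 jaw top front 64.8 jaw bottom 62.7 63.2 yellow front z42-50 70.7
v1: pad back top 33.0 pad front bottom 36.6 jaw top front 14.3 8.8 8.2
```

The cast is home in the V (heel at y≈82.5, tip at y≈150 in the fixture frame). The pad is on the heel, and several estimates of how far it is pushed in put it at about 3 to 5 mm. The robot is clear of everything, so I'm handing in.

```bash
python3 - <<'E'
from bench import bot
print(bot.sign_off())
E
```

```text
the job is handed in; nothing more can be done
None
```

I handed the job in (the interface gave no verdict): by the last picture the pointed cast sits teeth up and home in the V with the pad pushed in by an estimated 3–5 mm, the other two casts were not touched, and the robot is clear of everything.

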